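# Green-tile check of a colour meter

## Task

Run the green-tile check on the hand-held colour meter: take the green tile from the tile tray and gently seat it flat between the four corner stops of the measuring stand, glazed ringed face up. Then draw the colour meter out of its leaning dock and hold it upright on that tile, its round nose inside the black ring, pressing gently so that the sprung nose goes in about half-way and not to its stop. Finish while still holding the meter there, pressed and still, for the reading; leave the other tiles and everything else on the bench as they are.

Things in the scene. Friction and masses are not known exactly. Their poses are not given: they have to be found in the camera images.
- green_tile_mid (a point): Centre (half-way up) of the loose green ceramic tile, 50 x 50 x 10 mm, 60 g; z leaves its glazed face, x and y are square to its sides. The glazed top (5 mm above this point) is green with a thin black ring, 32 mm inside diameter, round its centre: the marked spot. The underside is terracotta. It starts glazed face up in one of the three places of the tile tray.
- green_tile: The same green tile; origin at the centre of its underside, 5 mm below point green_tile_mid.
- tray: Fixed grey tile tray, 86 (x) by 216 mm (y), board 8 mm thick; origin under its centre. Three tiles lie square in a row along its y at -66, 0 and +66 mm, each on a black pad 40 x 40 mm, 4 mm high (top 12 mm above the origin). Low ribs, 16 mm high in all, stand between tiles; the tiles' sides facing the tray's +x and -x are free, so grip a tile across the tray's x.
- stand_seat (a point): Centre of the stand's seat, the top of a black pad 40 x 40 x 4 mm on which a seated tile's underside rests (tile centre then 5 mm above this point). z up, x and y square to the pocket. A tile fits in any of its four quarter turns.
- stand: Fixed measuring stand; origin under its centre, axes as stand_seat (20 mm above it). A dark plate 124 x 124 mm, top 16 mm above the bench, with four aluminium L-shaped corner stops round a square pocket of 54 mm. The stops rise 5 mm above the seat and cover 8 mm of each tile side at each corner, so that some 36 mm in the middle of every side is open for fingers.
- dock: Fixed grey charging dock, base 100 x 86 mm, origin under the base, front to its -x. Its socket leans back 0.33 rad (19 degrees) to the dock's +x. The meter comes out only along its own axis: 75 mm of travel until its nose is clear of the walls, which reach 66 mm (58 mm at the two sides) from the nose's face along that axis.
- meter_grip (a point): Point on the colour meter's long axis, 108 mm from its nose's face (nose out), 22 mm below its top: on the grey side strips to be gripped, 46 mm apart along y. z runs from nose to top, -x leaves the display face. Starts in the dock, leaning with it, display to the dock's front.
- meter: The loose colour meter: white box 34 (x) by 46 (y) by 96 mm (z), 0.28 kg in all, over a black barrel of 30 mm diameter and 20 mm length, from which the sprung nose projects 14 mm. Origin on its axis at the face of the extended nose, axes as meter_grip.
- meter_tip (a point): Centre of the flat end face of the meter's nose, an aluminium sleeve of 22 mm diameter; it moves with the nose. Axes as for point meter_grip.
- meter_nose (a joint): How far the sprung nose is pushed into the meter, in m: 0 fully out, 0.008 at its stop. Pushing it takes about 1.6 N to start and 0.4 N more for each mm (3.2 N half-way, 4.8 N at the stop).
- white_tile: Loose white tile, same size as the green one, in the tile tray; leave alone. Origin at the centre of its underside.
- grey_tile: Loose grey tile, same size, in the tile tray; leave alone. Origin at the centre of its underside.
- tube_a: Clear tube with green screw cap, 34 mm diameter, 114 mm high, standing in a white rack at the right; leave alone. Origin at its foot.
- tube_b: A second such tube in the same rack; leave alone. Origin at its foot.
- reagent: Amber bottle with blue cap, 60 mm diameter, 125 mm high; leave alone. Origin at the centre of its underside.
- beaker: Glass beaker, 68 mm diameter, 85 mm high; leave alone. Origin at the centre of its underside.
- well_plate: White 24-well plate, 86 x 128 x 16 mm; leave alone. Origin at the centre of its underside.
- jar: Small white jar with red lid, 52 mm diameter, 62 mm high; leave alone. Origin at the centre of its underside.
- wash_bottle: Wash bottle with red cap and bent spout, 70 mm diameter, 185 mm high; leave alone. Origin at the centre of its underside.
Things that resemble listed ones, but are neither listed nor needed, are in the scene too. What is shaped like the dock but purple is not meant. Leave any pink look-alike of the meter alone.

How it is judged (in metres and radians):
On the way, in this order (a step that is already met when the one before it is completed fails the run):
1. the green tile lies seated flat in the stand's pocket, glazed face up, let go and at rest (horizontal distance between green_tile_mid and stand_seat below 0.004 m and z of green_tile_mid in the frame of stand_seat between 0.003 and 0.007 m and angle between green_tile_mid's own z axis and vertical below 0.06 rad and contact force between the fingers and green_tile below 0.05 N and linear speed of green_tile below 0.02 m/s), for 0.2 s.
2. the meter is out of its dock, held in the fingers above the bench (distance between meter_tip and dock above 0.075 m and contact force between meter and dock below 0.05 N and contact force between the fingers and meter above 3 N), for 0.1 s.
3. the meter is held upright on the tile, nose inside the ring and pressed part-way in, for a second (horizontal distance between green_tile_mid and stand_seat below 0.004 m and z of green_tile_mid in the frame of stand_seat between 0.003 and 0.007 m and angle between green_tile_mid's own z axis and vertical below 0.06 rad and horizontal distance between meter_tip and green_tile_mid below 0.005 m and angle between meter_grip's own z axis and vertical below 0.09 rad and value of joint meter_nose between 0.0015 and 0.0068 m and contact force between meter and green_tile between 1 and 8 N and contact force between meter and stand below 0.5 N and contact force between the fingers and meter above 3 N and linear speed of meter below 0.02 m/s and angular speed of meter below 0.1 rad/s), for 1 s.
At the end, for the whole second after the job is handed in: Tile seated: centre within 4 mm of the seat's, glazed face up, level within 0.06 rad. Meter in the fingers, still, within 0.09 rad of upright, nose centre within 5 mm of the ring's centre, nose pushed in 1.5 to 6.8 mm, pressing the tile with 1 to 8 N (all of step 3); the arm keeps its last pose, push and grip.
It fails at once if a thing to be left alone is shifted by more than 20 mm or tipped over (distance of any of white_tile, grey_tile, tube_a, tube_b, reagent, beaker, well_plate, jar, wash_bottle from where it was at the start of the episode above 0.02 m or angle between any of white_tile, grey_tile, tube_a, tube_b, reagent, beaker, well_plate, jar, wash_bottle's own z axis and vertical above 0.4 rad).
It fails at once if the green tile is let fall (moves faster than 0.5 m/s with no finger on it) (linear speed of green_tile above 0.5 m/s and contact force between the fingers and green_tile below 0.05 N).
It fails at once if the colour meter is let fall (moves faster than 0.5 m/s with no finger on it) (linear speed of meter above 0.5 m/s and contact force between the fingers and meter below 0.05 N).
It fails at once if the meter is pressed on the green tile with more than 20 N (contact force between meter and green_tile above 20 N).
It also fails if it takes over 62 s, if anything falls off the work surface, if the arm or the gripper's body presses on something with over 40 N, if the wrist force passes 120 N, or if a joint passes its speed limit or range.

## Robot

A 6-joint arm with a two-finger parallel gripper is mounted at the origin on the work surface. World frame = base frame: x ahead of the robot, y to its left, z up, the work surface at z = 0. Lengths are in mm, angles in degrees, forces in N, time in s.
With the tool pointing down it reaches from about 375 to 975 mm from the base axis. Payload 3.8 kg.
Tool frame: the origin (TCP) lies midway between the tips of the shut fingers; the grasp point (between the pads) lies 19 mm behind it; z points along the fingers, y is the line along which they close (so a half turn about z gives the same grasp; the last joint's range is limited). The gripper opens to 85 mm and grips with 20 to 120 N. Pads are 22 mm wide; open, the fingers measure 114 mm over their backs; the gripper's body (76 mm by 85 mm) begins 54 mm behind the grasp point. The pads swing forward as they close: fully open they stand 13 mm farther back than shut.
Start: joints at [-77.687, 15.12, 91.902, -0, 72.978, -2.114], TCP at [168.169, -653.71, 231.28] pointing down, gripper open.
Joint ranges: [-150.88, 150.88], [-54.13, 125.18], [17.81, 147.31], [-75.09, 255.09], [0, 152.58], [-146.25, 146.25]. Speed limits (degrees/s): [147.25, 147.25, 180, 180, 180, 180].

## Interface

Orientations are given as [roll, pitch, yaw] about the fixed x, y, z axes, in that order (R = Rz(yaw) Ry(pitch) Rx(roll)).
In Python, from station import arm gives the robot as it stands. The module is installed in compiled form; this text tells all that it offers.
- The arm moves only by the tool servo_tool, never from a script. Its argument "moves" is a list that holds one entry, the list of rows, each a list of 4 numbers: the shift along the tool's x, y, z in cm, then the turn about the tool's z in degrees. In form: [[[tx, ty, tz, roll], ...]]. A call has 1 to 20 rows; each row shifts and turns the commanded pose from where the row before left it, along the tool's axes as they then stand; what a row does not reach is not made up. A row lasts 1/8 s, in which the tool goes at most 62.5 mm and 10.7 degrees, less where a joint would pass 70% of its speed; a pose out of reach is approached as far as the arm can. A call is refused whole if a number of a shift passes 6.25 or a number of a turn 10.7, either way. A call with a gripper value outside its range is refused whole. "jaw" is the opening, from 0 (shut) to 1 (fully open), set as the call begins (left out, the last holds). The fingers move at their own pace and stop on an object; "grip_force" is the grip in N (left out, the last holds). Time passes only in rows, so rows that do not move let the fingers close. It gives the time, the measured TCP pose, the force, the opening and the grip force at its end, in the units of the state.
- arm.get_obs(): the state, without advancing time (a new reading comes with each control period).
- arm.get_image(name): name is "side" or "top"; returns (picture, depth): 480x640x3 uint8, red, green, blue; 480x640 float32, mm along the optical axis (not along the pixel's ray), 0 where there is no reading.
- arm.camera_model(name): a dict with "fx", "fy", "cx", "cy" (pixels), "world_from_camera" (4x4, takes a point from camera to world coordinates). Camera axes: x right, y down, z forward; pixel columns grow to the right and rows downward; lengths in mm; the calibration is good to about 2 mm. A picture is of the moment at which its call begins. camera_model takes no time and is no camera call.
- arm.sign_off(): hands the job in; it is judged then, once.
Trained networks look in the newest picture that a camera, given by its name, has taken for a name from the list of things; names that differ only in an ending like _2 or _b are one class to them, and where a whole thing is asked for, a point or a joint stands for the part that bears it (a point fixed in the world has none). Each returns a list of dicts, best first, with "score" (0 to 1); they miss things now and then, are a little off and sometimes report something else, mostly with a low value. They report only what shows in the picture. A call takes as long as a camera call. They do not tell look-alikes from the thing itself.
- arm.find_in(label, camera): "xy" ([column, row] in pixels, amid what is visible of it).
- arm.trace(label, camera): "pixels" (480x640 bool, what is visible of it) and "xy" ([column, row] in pixels, amid what is visible of it).
- arm.tip_of(label, camera): "xy" ([column, row] in pixels: a listed point, or the origin of a listed thing).
The state is a dict: "t": time; "joint_positions": joint angles; "joint_vel": joint speeds; "joint_efforts": joint torques, N m; "ee_pos": TCP position; "eef_rot": TCP orientation; "ft_force": force on the tool from outside, world axes, zero at the start; "ft_torque": the same for the moment, N m; "opening": finger opening in mm; "grip_force": force on a finger pad.
Only numpy, scipy, OpenCV 4.12 (cv2) and the standard library are available. Lean on these libraries where they do the work, as an engineer would, in place of code of your own. Each camera call takes 0.05 s, during which the arm holds its last target. There are 200 camera calls.

## Working session

There is one attempt and no reset: what is moved stays moved. The work goes in short steps, Python scripts to look and compute and a tool call to move; the robot and the scene stay as the last step left them, time stands still between calls to the robot, and variables do not carry over. Pictures are saved under pics/ and viewed, at most 10 in all, crops included, and the job is handed in when it is done.

Besides the shell and the picture viewer there is one more tool, called after "Emit:" as name([rows], argument=value, ...), one row to a line, values as JSON. servo_tool: Moves the arm, as the interface text tells. Its arguments: {"type":"object","properties":{"moves":{"type":"array"},"jaw":{"type":"number"},"grip_force":{"type":"number"}},"required":["moves"]}

```bash
mkdir -p pics; cat > h.py <<'E'
import numpy as np, cv2
from station import arm
from scipy.spatial.transform import Rotation as R
def shot(c,name=None):
    im,d=arm.get_image(c)
    if name: cv2.imwrite('pics/'+name+'.png',im[:,:,::-1])
    return im,d
def cloud(c,d):
    m=arm.camera_model(c);v,u=np.mgrid[:480,:640]
    P=np.stack([(u-m['cx'])/m['fx']*d,(v-m['cy'])/m['fy']*d,d],-1)
    T=np.array(m['world_from_camera']);return P@T[:3,:3].T+T[:3,3]
def onplane(c,xy,z):
    m=arm.camera_model(c);T=np.array(m['world_from_camera'])
    r=T[:3,:3]@[(xy[0]-m['cx'])/m['fx'],(xy[1]-m['cy'])/m['fy'],1];o=T[:3,3]
    return o+r*(z-o[2])/r[2]
E
python3 - <<'E'
from h import *
np.set_printoptions(precision=1,suppress=True)
for c in('top','side'):
    im,d=shot(c,c+'0');P=cloud(c,d)
    print(c,np.array(arm.camera_model(c)['world_from_camera'])[:3])
    for l in('green_tile','stand','tray','dock','meter'):
        for r in arm.trace(l,c)[:3]:
            q=P[r['pixels']&(d>0)]
            print(l,round(r['score'],2),np.round(r['xy']),np.median(q,0),q.min(0),q.max(0))
    for l in('green_tile_mid','stand_seat','meter_grip'):
        for r in arm.tip_of(l,c)[:3]: 
            u,v=np.round(r['xy']).astype(int);print(l,round(r['score'],2),u,v,P[v,u])
E
```

```text
top [[  -0.    -1.     0.2  324.8]
 [  -1.     0.     0.   -40.8]
 [  -0.    -0.2   -1.  1405.7]]
green_tile 0.58 [440. 262.] [ 516.  -326.4   22.6] [ 489.6 -353.7    6.2] [ 544.2 -300.6   30.3]
stand 0.87 [311. 270.] [488.9  27.3  17. ] [417.4 -45.9  -1.7] [563.4 100.4  32.8]
stand 0.7 [529. 245.] [ 535.5 -516.5  116.6] [ 524.7 -541.2    1. ] [ 559.4 -483.4  124.9]
tray 0.62 [409. 271.] [ 500.1 -256.7    9. ] [ 445.6 -373.2   -1.9] [ 565.6 -150.6   30.9]
tray 0.19 [229. 263.] [512.2 230.9  30.3] [488.6 211.3   2. ] [589.2 294.1  91.2]
dock 0.77 [166. 288.] [462.5 397.4  19.9] [411.3 355.   -6.4] [521.4 468.7  91. ]
dock 0.55 [229. 262.] [512.9 231.3  18.2] [485.5 210.9  -4.8] [592.7 303.2 117.6]
meter 0.73 [444. 260.] [ 516.2 -325.9   22.5] [ 489.6 -353.7   11.7] [ 544.2 -299.2   30.3]
meter 0.7 [213. 248.] [539.6 251.5 135.9] [513.9 228.7  15.8] [574.1 282.5 159.5]
green_tile_mid 0.94 444 262 [ 507.1 -327.6   25.6]
green_tile_mid 0.67 223 265 [508.7 237.7  80.4]
stand_seat 0.96 307 275 [484.4  29.4  17.5]
stand_seat 0.32 308 274 [486.1  26.3  25.6]
meter_grip 0.97 219 315 [385.9 25
[... 358 characters left out ...]
   46.8] [282.9 445.    0.7] [335.1 496.6  68.7]
dock 0.81 [313. 359.] [453.7 427.6  44.2] [411.4 318.9  -0.6] [518.5 456.   92.1]
dock 0.73 [304. 319.] [519.3 282.9  29.1] [478.2 124.3  -0.6] [592.7 375.7  91.8]
dock 0.69 [358. 215.] [ 513.4 -317.5   22.9] [ 487.2 -357.9    6.8] [ 543.8 -290.1   31.1]
meter 0.96 [294. 290.] [538.5 273.7 123.6] [513.7  32.6  -1.9] [623.5 284.8 157.5]
meter 0.68 [359. 324.] [376.2 243.1  33.4] [353.3 142.   -0.5] [413.5 285.5  42.7]
green_tile_mid 0.64 360 214 [ 509.4 -321.3   23.5]
green_tile_mid 0.47 307 325 [505.2 285.1  24.2]
stand_seat 0.64 337 270 [497.7  20.7  20.3]
meter_grip 0.95 354 331 [382.5 279.4  31.7]
meter_grip 0.75 293 282 [544.1 276.9 146.8]
```

View pics/top0.png

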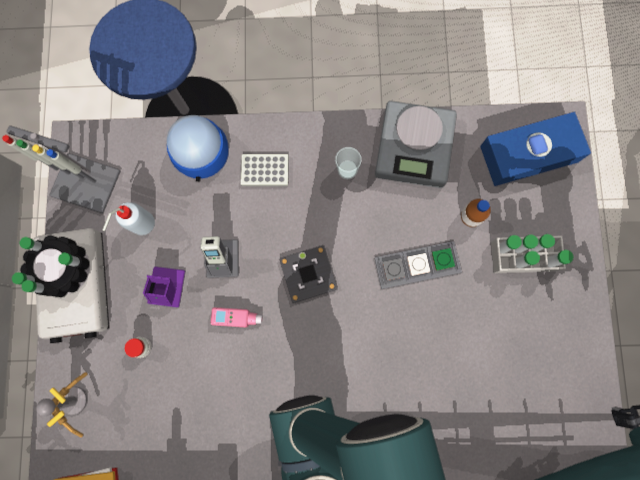

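View pics/side0.png

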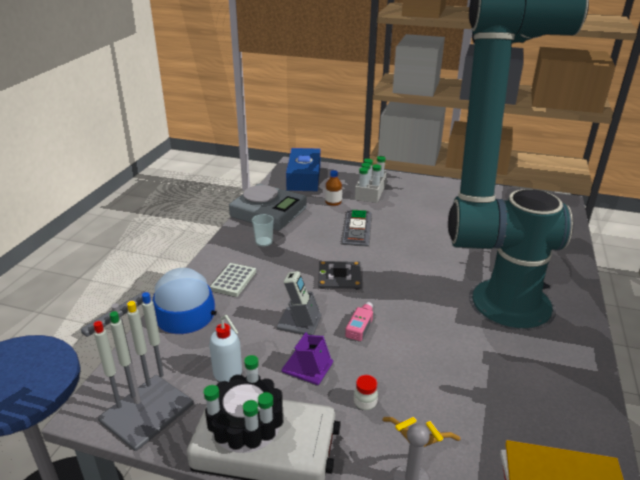

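The top view shows the green tile at (444,262), the stand at (308,274), the grey dock with the meter at (213,250), and the pink and purple look-alikes at (230,318) and (165,287). Next come precise poses.

```bash
python3 - <<'E'
from h import *
np.set_printoptions(precision=1,suppress=True)
def rect(P): 
    (c,s,a)=cv2.minAreaRect(P[:,:2].astype(np.float32)); return np.round(c,1),np.round(s,1),round(a,1)
for c in('top','side'):
    im,d=shot(c);hsv=cv2.cvtColor(im,cv2.COLOR_RGB2HSV);P=cloud(c,d)
    proj=lambda m,z:np.array([onplane(c,(u,v),z) for v,u in np.argwhere(m)])
    h,s,v=hsv[...,0],hsv[...,1],hsv[...,2]
    near=lambda x,y,r:(np.hypot(P[...,0]-x,P[...,1]-y)<r)&(d>0)
    m=near(512,-326,50)&(h>45)&(h<85)&(s>110)
    q=proj(m,22);print(c,'green',m.sum(),q.mean(0),rect(q))
    for l,z in(('tray',8),('stand',16)):
        best=[r for r in arm.trace(l,c)][0];q=proj(best['pixels'],z);print(l,q.mean(0),rect(q))
    m=near(489,28,32)&(v<45); q=proj(m,20);print('pad',m.sum(),q.mean(0),rect(q))
    q=P[near(489,28,60)&(P[...,2]>22)];print('stops',len(q))
    for r in arm.trace('meter',c):
        q=P[r['pixels']&(d>0)]; 
        if np.median(q[:,2])>80:
            q=q[(q[:,2]>75)&(abs(q[:,1]-255)<45)];print('meter',len(q),q.mean(0),q.min(0),q.max(0))
            np.save('m_'+c,q)
            t=q[q[:,2]>q[:,2].max()-8];print(' toppts',t.mean(0))
    bm=near(545,252,80)&(P[...,2]<25)&(P[...,2]>4);q=P[bm];print('dockbase',rect(q),np.median(q[:,2]))
    cr=im[195:300,165:265] if c=='top' else im[255:345,260:340]
    cv2.imwrite(f'pics/crop_{c}.png',cv2.resize(cr[:,:,::-1],None,fx=5,fy=5,interpolation=cv2.INTER_CUBIC))
    if c=='top':cv2.imwrite('pics/crop_stand.png',cv2.resize(im[235:310,270:470][:,:,::-1],None,fx=4,fy=4,interpolation=cv2.INTER_CUBIC))
A=np.vstack([np.load('m_top.npy'),np.load('m_side.npy')])
E
```

```text
top green 344 [ 516.3 -326.7   22. ] (array([ 516.3, -326.8]), array([48.5, 48.2]), 10.3)
tray [ 503.9 -259.5    8. ] (array([ 505.7, -261.1]), array([ 89.1, 219.1]), 9.5)
stand [489.3  28.   16. ] (array([490.6,  27.4]), array([126.9, 123.8]), 16.3)
pad 231 [488.3  27.5  20. ] (array([488.1,  27.4]), array([40.3, 39.7]), 15.5)
stops 202
meter 568 [540.7 251.5 126.7] [510.9 229.   76. ] [572.8 279.9 159.2]
 toppts [549.2 256.4 153.3]
dockbase (array([544.2, 252.1]), array([156.5, 149.7]), 20.8) 10.07176113067294
side green 97 [ 516.  -325.5   22. ] (array([ 516.5, -326.9]), array([49.8, 48.9]), 6.0)
tray [ 498.5 -231.5    8. ] (array([ 503.4, -257. ]), array([ 91.3, 220.7]), 10.0)
stand [485.5  35.   16. ] (array([485. ,  33.3]), array([126.5, 138.9]), 15.6)
pad 128 [488.   28.6  20. ] (array([488.2,  30.2]), array([41.5, 45.4]), 17.6)
stops 110
meter 582 [539.2 268.2 122.3] [513.1 235.1  75. ] [569.9 284.5 156.2]
 toppts [549.2 262.  151.5]
dockbase (array([546.1, 263. ]), array([132.6, 151.7]), 84.5) 12.27613145057029
```

View pics/crop_top.png

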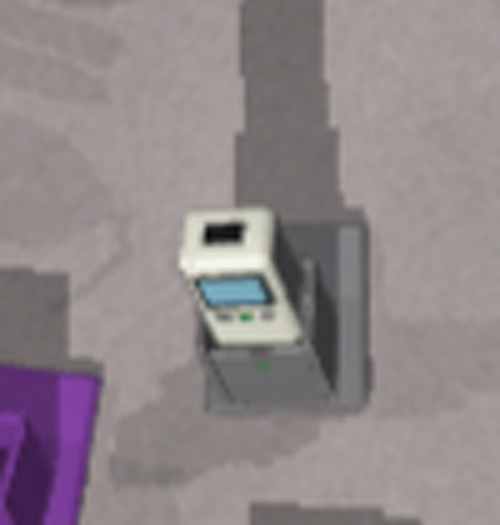

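View pics/crop_stand.png

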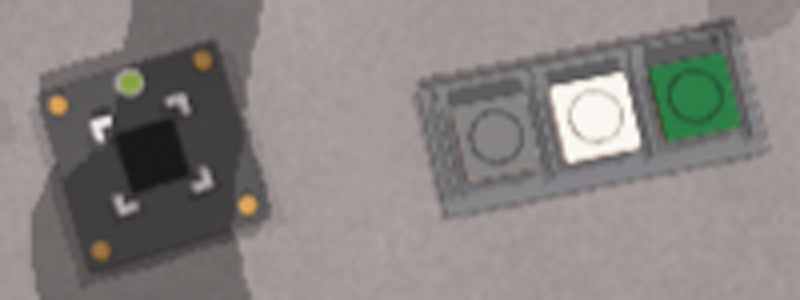

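The crop shows a meter lying in the grey dock almost square to the world axes, and the stand is yawed about 16°. I'll fit the meter pose and work out the approach to the tile.

```bash
cat >> h.py <<'E'
from scipy.optimize import least_squares
def rot(yaw,lean): return R.from_euler('ZY',[yaw,lean]).as_matrix()
def fitmeter(A,x0,free_lean=False):
    # box centre local z=82 from nose, half 17,23,48
    h=np.array([17,23,48.])
    def res(p):
        q=(A-p[:3])@rot(p[3],p[4] if free_lean else .33)
        q=abs(q)-h; o=np.linalg.norm(np.maximum(q,0),axis=1)+np.minimum(q.max(1),0); return o
    s=least_squares(res,x0,loss='soft_l1',f_scale=2.);M=rot(s.x[3],s.x[4] if free_lean else .33)
    c=s.x[:3];return dict(grip=c+M[:,2]*26,tip=c-M[:,2]*82,yaw=np.degrees(s.x[3]),lean=np.degrees(s.x[4]),ax=M[:,2],rms=np.sqrt(np.median(res(s.x)**2)))
def goto(target,yaw_y):
    """shift in tool axes (cm) and turn (deg) so that tool y lies along yaw_y (mod 180)"""
    o=arm.get_obs();M=R.from_euler('xyz',o['eef_rot'],degrees=True).as_matrix()
    cur=np.degrees(np.arctan2(M[1,1],M[0,1]));dw=(yaw_y-cur+90)%180-90
    roll=-dw if M[2,2]<0 else dw
    d=np.array(target)-o['ee_pos']
    M2=M@R.from_euler('z',roll,degrees=True).as_matrix()
    print('t',o['t'],'pos',np.round(o['ee_pos'],1),'rot',np.round(o['eef_rot'],2),'j6',round(o['joint_positions'][5],1),'F',np.round(o['ft_force'],1),'open',round(o['opening'],1),'grip',round(o['grip_force'],1))
    print('turn',round(roll,2),'shift before turn(cm)',np.round(d@M/10,2),'after turn',np.round(d@M2/10,2))
E
python3 - <<'E'
from h import *
np.set_printoptions(precision=2,suppress=True)
a=np.load('m_top.npy');b=np.load('m_side.npy')
a=a[a[:,2]>95];b=b[b[:,2]>95]
for A in(np.vstack([a,b]),a,b):
    for y in(0,.15): print(len(A),fitmeter(A,[538,257,110,y,.33]),fitmeter(A,[538,257,110,y,.33],True)['lean'])
goto([516.3,-326.6,80],9.7)
goto([516.3,-326.6,80],99.7)
E
```

```text
954 {'grip': array([550.62, 256.65, 128.85]), 'tip': array([515.63, 256.08,  26.67]), 'yaw': np.float64(0.938276219302038), 'lean': np.float64(18.907607239317166), 'ax': array([0.32, 0.01, 0.95]), 'rms': np.float64(1.2369893695295577)} 19.078822393195118
954 {'grip': array([550.62, 256.65, 128.85]), 'tip': array([515.63, 256.08,  26.67]), 'yaw': np.float64(0.9385815938417953), 'lean': np.float64(18.907607239317166), 'ax': array([0.32, 0.01, 0.95]), 'rms': np.float64(1.236890530132037)} 19.166967533805273
466 {'grip': array([551.34, 256.36, 128.58]), 'tip': array([516.35, 256.35,  26.4 ]), 'yaw': np.float64(0.022634353437705413), 'lean': np.float64(18.907607239317166), 'ax': array([0.32, 0.  , 0.95]), 'rms': np.float64(1.0302134217599044)} 19.23602300799277
466 {'grip': array([551.34, 256.36, 128.58]), 'tip': array([516.35, 256.35,  26.4 ]), 'yaw': np.float64(0.02261159067245639), 'lean': np.float64(18.907607239317166), 'ax': array([0.32, 0.  , 0.95]), 'rms': np.float64(1.0302368716559074)} 19.236024713721616
488 {'grip': array([549.74, 256.71, 129.18]), 'tip': array([514.75, 256.07,  27.01]), 'yaw': np.float64(1.0391324655989704), 'lean': np.float64(18.907607239317166), 'ax': array([0.32, 0.01, 0.95]), 'rms': np.float64(1.2433029013219856)} 18.5305067247943
488 {'grip': array([549.69, 256.67, 129.18]), 'tip': array([514.71, 255.72,  27.  ]), 'yaw': np.float64(1.5493410902813696), 'lean': np.float64(18.907607239317166), 'ax': array([0.32, 0.01, 0.95]), 'rms': np.float64(1.2725725220829207)} 18.530506735713626
t 1.3 pos [ 168.2 -653.7  231.3] rot [-180.     -0.     14.42] j6 -2.1 F [ 1.1 -0.8 -0.1] open 85.3 grip 0.0
turn -85.28 shift before turn(cm) [ 41.86 -23.01  15.13] after turn [26.38 39.83 15.13]
t 1.3 pos [ 168.2 -653.7  231.3] rot [-180.     -0.     14.42] j6 -2.1 F [ 1.1 -0.8 -0.1] open 85.3 grip 0.0
turn 4.72 shift before turn(cm) [ 41.86 -23.01  15.13] after turn [ 39.83 -26.38  15.13]
```

Emit:
servo_tool([
  [[4.19,-2.3,0,0],[4.19,-2.3,0,0],[4.19,-2.3,0,0],[4.19,-2.3,0,0],[4.19,-2.3,0,0],[4.19,-2.3,0,0],[4.19,-2.3,0,0],[4.19,-2.3,0,0],[4.19,-2.3,0,0],[4.15,-2.3,1,0],[0,0,2,-10.66],[0,0,2,-10.66],[0,0,2,-10.66],[0,0,2,-10.66],[0,0,1.5,-10.66],[0,0,1.5,-10.66],[0,0,1,-10.66],[0,0,1,-10.66],[0,0,0,0],[0,0,0,0]],
], jaw=1, grip_force=30)

```text
t: 3.8
ee_pos: [516.5, -326.9, 91.7]
eef_rot: [180.0, 0.0, 99.5]
ft_force: [0.7, 0.6, 0.3]
opening: 85.7
grip_force: 0.0
```

```bash
python3 - <<'E'
from h import *
goto([516.3,-326.6,8],9.7)
E
```

```text
t 3.8 pos [ 516.5 -326.9   91.7] rot [1.7997e+02 2.0000e-02 9.9530e+01] j6 -44.2 F [0.7 0.6 0.3] open 85.7 grip 0.0
turn -0.17 shift before turn(cm) [ 0.03 -0.02  8.37] after turn [ 0.03 -0.02  8.37]
```

Emit:
servo_tool([
  [[0,0,2,0],[0,0,2,0],[0,0,2,0],[0,0,1,0],[0,0,0.7,0],[0,0,0.6,0],[0,0,0,0]],
])

```text
t: 4.68
ee_pos: [516.2, -326.7, 8.1]
eef_rot: [-180.0, -0.0, 99.7]
ft_force: [-0.4, -0.6, -0.2]
opening: 85.3
grip_force: 0.0
```

Emit:
servo_tool([
  [[0,0,0,0],[0,0,0,0],[0,0,0,0],[0,0,0,0],[0,0,0,0],[0,0,0,0],[0,0,0,0],[0,0,0,0]],
], jaw=0.3, grip_force=30)

```text
t: 5.68
ee_pos: [516.9, -327.1, 9.1]
eef_rot: [179.9, 0.1, 99.7]
ft_force: [0.4, 0.4, 5.3]
opening: 49.1
grip_force: 32.3
```

Emit:
servo_tool([
  [[0,0,-0.5,0],[0,0,-1,0],[0,0,-2,0],[0,0,-2,0],[0,0,-2,0],[0,0,-2,0],[0,0,0,0]],
])

```text
t: 6.55
ee_pos: [518.0, -327.9, 106.4]
eef_rot: [179.8, 0.2, 99.7]
ft_force: [0.3, 0.3, -0.6]
opening: 49.2
grip_force: 31.7
```

```bash
python3 - <<'E'
from h import *
goto([488.2,28,80],15.8)
E
```

```text
t 6.55 pos [ 518.  -327.9  106.4] rot [179.78   0.21  99.71] j6 -44.4 F [ 0.3  0.3 -0.6] open 49.2 grip 31.7
turn -6.09 shift before turn(cm) [35.59  3.06  2.52] after turn [35.06  6.82  2.52]
```

Emit:
servo_tool([
  [[2,0.2,0,0],[3.5,0.3,0,0],[4,0.35,0,0],[4,0.35,0,0],[4,0.35,0,0],[4,0.35,0,0],[4,0.35,0,0],[4,0.35,0,0],[3.5,0.3,0,0],[2.6,0.16,0,0],[0,0,0.5,-2],[0,0,1,-2.1],[0,0,1,-2],[0,0,0,0],[0,0,0,0]],
])

```text
t: 8.43
ee_pos: [486.4, 28.8, 78.1]
eef_rot: [-180.0, -0.0, 105.7]
ft_force: [0.6, 0.4, -1.2]
opening: 49.2
grip_force: 31.7
```

```bash
python3 - <<'E'
from h import *
im,d=shot('top');im2,d2=shot('side')
w=np.hstack([cv2.resize(im[220:320,250:350],(400,400),interpolation=cv2.INTER_CUBIC),cv2.resize(im2[220:320,290:390],(400,400),interpolation=cv2.INTER_CUBIC)])
cv2.imwrite('pics/carry.png',w[:,:,::-1])
o=arm.get_obs()
for c,i in(('top',im),('side',im2)):
    h=cv2.cvtColor(i,cv2.COLOR_RGB2HSV);P=cloud(c,d if c=='top' else d2)
    m=(h[...,0]>45)&(h[...,0]<85)&(h[...,1]>110)&(np.hypot(P[...,0]-488,P[...,1]-28)<50)
    q=np.array([onplane(c,(u,v),o['ee_pos'][2]+13) for v,u in np.argwhere(m)])
    if len(q):print(c,len(q),q.mean(0),cv2.minAreaRect(q[:,:2].astype(np.float32)),np.median(P[m][:,2]))
goto([488.2,28,17.1],15.8)
E
```

```text
top 20 [467.65155145  19.33071625  91.55591543] ((466.5492858886719, 22.68113136291504), (9.397916793823242, 48.617156982421875), 17.883010864257812) 92.22336390466921
side 166 [485.01920231  31.15873442  91.55591543] ((484.65771484375, 30.855716705322266), (47.60517120361328, 46.72798156738281), 17.650833129882812) 93.12073512202261
t 8.525 pos [486.8  29.   78.6] rot [1.7997e+02 1.0000e-02 1.0576e+02] j6 -15.3 F [ 0.5  0.4 -1. ] open 48.9 grip 31.7
turn -0.04 shift before turn(cm) [-0.14  0.1   6.15] after turn [-0.14  0.1   6.15]
```

View pics/carry.png

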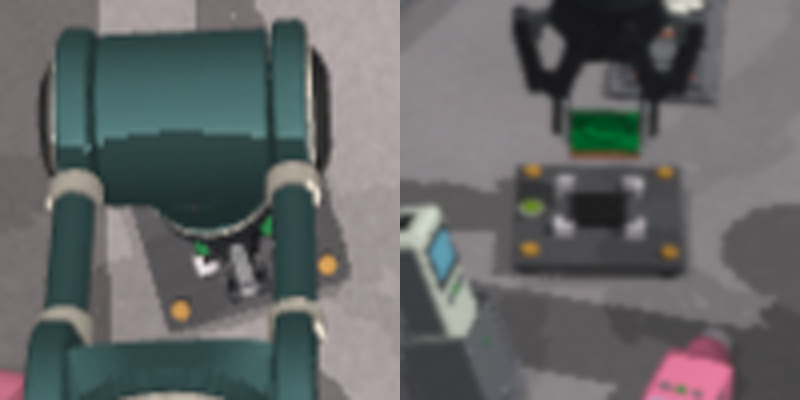

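The side half shows the tile level in the fingers, green face up, directly above the pocket. I'll lower it to just above the stops and check again.

Emit:
servo_tool([
  [[-0.17,0.17,1.5,0],[0,0,1.5,0],[0,0,1.3,0],[0,0,1,0],[0,0,0,0],[0,0,0,0]],
])

```text
t: 9.28
ee_pos: [488.8, 28.3, 25.4]
eef_rot: [180.0, 0.0, 105.8]
ft_force: [-0.3, 0.8, -0.6]
opening: 49.2
grip_force: 31.7
```

```bash
python3 - <<'E'
from h import *
im2,d2=shot('side')
w=cv2.resize(im2[240:310,295:385],(720,560),interpolation=cv2.INTER_CUBIC)
cv2.imwrite('pics/low.png',w[:,:,::-1])
o=arm.get_obs();c='side';h=cv2.cvtColor(im2,cv2.COLOR_RGB2HSV);P=cloud(c,d2)
m=(h[...,0]>45)&(h[...,0]<85)&(h[...,1]>110)&(np.hypot(P[...,0]-488,P[...,1]-28)<40)
q=np.array([onplane(c,(u,v),o['ee_pos'][2]+13) for v,u in np.argwhere(m)])
print(c,len(q),q.mean(0),cv2.minAreaRect(q[:,:2].astype(np.float32)),np.median(P[m],0))
goto([488.8,27.7,17.1],15.8)
E
```

```text
side 164 [487.19656434  31.21789935  38.69078485] ((488.9744873046875, 28.909727096557617), (49.75105667114258, 50.874507904052734), 17.613727569580078) [486.37888326  34.99078974  39.94414036]
t 9.325 pos [489.   28.2  25.7] rot [1.7995e+02 1.0000e-02 1.0581e+02] j6 -15.4 F [ 0.   0.4 -0.4] open 48.9 grip 31.7
turn 0.01 shift before turn(cm) [-0.05 -0.04  0.86] after turn [-0.05 -0.04  0.86]
```

View pics/low.png

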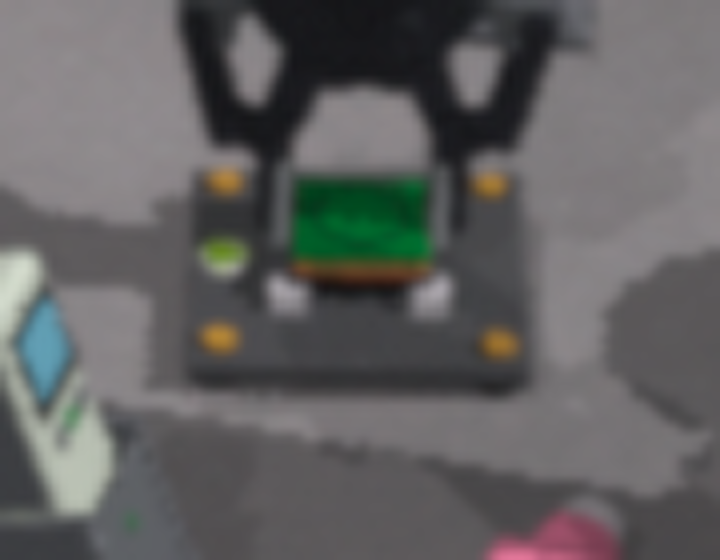

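The tile sits centred over the front stops, which are at about (290,295) and (432,295) in the crop. Lowering slowly.

Emit:
servo_tool([
  [[-0.03,-0.02,0.2,0],[0,0,0.2,0],[0,0,0.15,0],[0,0,0.15,0],[0,0,0.1,0],[0,0,0.05,0],[0,0,0,0],[0,0,0,0]],
])

```text
t: 10.32
ee_pos: [488.4, 27.9, 17.1]
eef_rot: [-180.0, -0.0, 105.8]
ft_force: [-2.3, 0.1, 5.4]
opening: 49.2
grip_force: 32.3
```

Emit:
servo_tool([
  [[0,0,0,0],[0,0,0,0],[0,0,0,0],[0,0,-0.3,0],[0,0,-1,0],[0,0,-2,0],[0,0,-4,0],[0,0,-5,0],[0,0,-5,0],[0,0,-4,0],[0,0,0,0]],
], jaw=0.85)

```text
t: 11.7
ee_pos: [491.4, 27.9, 235.2]
eef_rot: [179.5, 0.2, 105.8]
ft_force: [0.0, -0.1, -0.1]
opening: 72.8
grip_force: 0.0
```

```bash
python3 - <<'E'
from h import *
for c in('side',):
    im,d=shot(c);h=cv2.cvtColor(im,cv2.COLOR_RGB2HSV);P=cloud(c,d)
    m=(h[...,0]>45)&(h[...,0]<85)&(h[...,1]>110)&(np.hypot(P[...,0]-488,P[...,1]-28)<40)
    q=np.array([onplane(c,(u,v),30) for v,u in np.argwhere(m)])
    print(c,len(q),q.mean(0),cv2.minAreaRect(q[:,:2].astype(np.float32)),np.median(P[m],0))
    n=P[m]-P[m].mean(0);print(np.linalg.svd(n)[2][2])
# meter: TCP = grip point with grasp 19 behind
goto([550.7,256.6,190],90.7)
E
```

```text
side 167 [488.20604305  29.85110006  30.        ] ((488.3968200683594, 29.148746490478516), (50.226585388183594, 45.60388946533203), 17.609006881713867) [487.42777027  31.39002925  31.11178748]
[-0.04875594  0.0396302  -0.9980242 ]
t 11.75 pos [489.7  27.9 232.5] rot [1.7972e+02 8.0000e-02 1.0581e+02] j6 -15.5 F [ 0.2 -0.2 -0.4] open 72.7 grip 0.0
turn -74.89 shift before turn(cm) [20.35 12.08  4.28] after turn [-6.35 22.8   4.28]
```

Emit:
servo_tool([
  [[2,1.2,0,0],[3.5,2.1,0,0],[4,2.4,0,0],[4,2.4,0,0],[4,2.4,0,0],[2.85,1.58,0,0],[0,0,0,-10.7],[0,0,0,-10.7],[0,0,0,-10.7],[0,0,0,-10.7],[0,0,0,-10.7],[0,0,0,-10.7],[0,0,0,-10.7],[0,0,0,0],[0,0,0,0]],
], jaw=0.9)

```text
t: 13.62
ee_pos: [548.5, 256.3, 228.6]
eef_rot: [-180.0, -0.1, -179.5]
ft_force: [0.3, -0.7, -0.8]
opening: 76.9
grip_force: 0.0
```

```bash
python3 - <<'E'
from h import *
im,d=shot('top');c='top';h=cv2.cvtColor(im,cv2.COLOR_RGB2HSV);P=cloud(c,d)
m=(h[...,0]>45)&(h[...,0]<85)&(h[...,1]>110)&(np.hypot(P[...,0]-488,P[...,1]-28)<40)
q=np.array([onplane(c,(u,v),30) for v,u in np.argwhere(m)])
if len(q):print(c,len(q),q.mean(0),cv2.minAreaRect(q[:,:2].astype(np.float32)),np.median(P[m],0));print(np.linalg.svd(P[m]-P[m].mean(0),full_matrices=False)[2][2])
goto([550.7,256.6,107],90.7)
E
```

```text
top 357 [488.39567349  27.90820355  30.        ] ((488.1299133300781, 27.818965911865234), (49.623775482177734, 49.73310470581055), 15.560633659362793) [488.22696355  28.27126567  30.62606212]
[ 0.01143238 -0.03117006 -0.99944871]
t 13.675 pos [548.7 256.4 228.9] rot [-1.7997e+02 -8.0000e-02 -1.7944e+02] j6 -67.9 F [-0.1  0.   0.8] open 77.0 grip 0.0
turn -0.14 shift before turn(cm) [-0.21  0.03 12.19] after turn [-0.21  0.03 12.19]
```

Emit:
servo_tool([
  [[-0.21,0,1.5,0],[0,0,2.5,0],[0,0,2.5,0],[0,0,2.5,0],[0,0,2,0],[0,0,1.2,0],[0,0,0,0],[0,0,0,0]],
])

```text
t: 14.68
ee_pos: [552.0, 256.9, 108.7]
eef_rot: [180.0, 0.1, -179.3]
ft_force: [0.4, 1.0, 0.5]
opening: 76.9
grip_force: 0.0
```

Emit:
servo_tool([
  [[0,0,0,0],[0,0,0,0],[0,0,0,0],[0,0,0,0],[0,0,0,0],[0,0,0,0],[0,0,0,0]],
], jaw=0.2, grip_force=25)

```text
t: 15.55
ee_pos: [552.0, 257.1, 108.9]
eef_rot: [180.0, 0.1, -179.3]
ft_force: [-0.2, 0.6, 6.5]
opening: 45.9
grip_force: 31.1
```

Emit:
servo_tool([
  [[-0.1,0,-0.28,0],[-0.16,0,-0.47,0],[-0.32,0,-0.95,0],[-0.32,0,-0.95,0],[-0.16,0,-0.47,0],[0,0,0,0]],
])

```text
t: 16.3
ee_pos: [562.6, 256.9, 139.9]
eef_rot: [180.0, 0.1, -179.3]
ft_force: [0.4, 0.0, -2.3]
opening: 46.2
grip_force: 30.4
```

```bash
python3 - <<'E'
from h import *
np.set_printoptions(precision=2,suppress=True)
im,d=shot('side');P=cloud('side',d)
for r in arm.trace('meter','side'):
    q=P[r['pixels']&(d>0)];print(r['xy'],r['score'],np.median(q,0))
o=arm.get_obs();print(o['ee_pos'],o['ft_force'],o['ft_torque'],o['opening'])
E
```

```text
[296.0, 285.3] 0.88 [540.82 272.51 129.01]
[358.8, 324.6] 0.79 [375.87 245.64  33.49]
[561.8  256.68 138.91] [ 0.72  0.53 -2.56] [ 0.   -0.04 -0.02] 45.708930947754645
```

Emit:
servo_tool([
  [[-0.16,0,-0.47,0],[-0.32,0,-0.95,0],[-0.32,0,-0.95,0],[-0.32,0,-0.95,0],[-0.32,0,-0.95,0],[-0.32,0,-0.95,0],[-0.16,0,-0.47,0],[0,0,0,0],[0,0,0,0]],
])

```text
t: 17.52
ee_pos: [580.7, 256.8, 195.4]
eef_rot: [-180.0, -0.1, -179.3]
ft_force: [-0.3, -0.6, -3.1]
opening: 45.8
grip_force: 30.3
```

```bash
python3 - <<'E'
from h import *
np.set_printoptions(precision=2,suppress=True)
im,d=shot('side','s5');
w=cv2.resize(im[220:340,230:390],(640,480),interpolation=cv2.INTER_CUBIC)
cv2.imwrite('pics/out.png',w[:,:,::-1])
o=arm.get_obs();print(o['ee_pos'],o['ft_force'],o['ft_torque'],o['opening'])
E
```

```text
[580.59 256.83 195.22] [-0.42 -0.35 -3.01] [ 0.04 -0.06  0.02] 45.75023816149836
```

View pics/out.png

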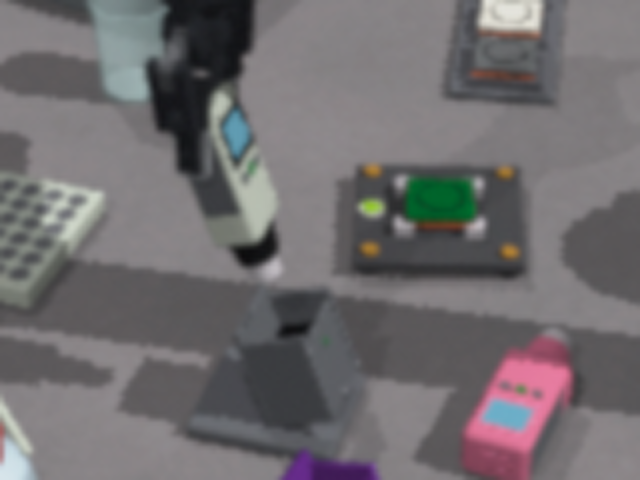

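The meter is clear of the dock but still leaning with the nose toward the robot, as its tip at about (268,268) in the crop shows. The tool can't tilt, so I'll pivot the meter upright in the fingers against the back edge of the dock, holding it with a light grip.

Emit:
servo_tool([
  [[0,0,0,0],[-1.5,0,0,0],[-1.5,0,0,0],[-1.5,0,0,0],[0,0,1,0],[0,0,1.5,0],[0,0,1,0],[0,0,0,0],[0,0,0,0]],
], grip_force=20)

```text
t: 18.7
ee_pos: [626.0, 257.6, 161.0]
eef_rot: [180.0, 0.0, -179.3]
ft_force: [0.4, -0.4, -2.5]
opening: 45.6
grip_force: 30.2
```

```bash
cat >> h.py <<'E'
def meterfit(view=None):
    """lean of held meter from side (and top) cloud"""
    o=arm.get_obs();g=np.array(o['ee_pos'])+[0,0,20]
    Q=[]
    for c in('side','top'):
        im,d=shot(c);P=cloud(c,d)
        for r in arm.trace('meter',c):
            m=r['pixels']&(d>0)
            m=cv2.erode(m.astype(np.uint8),np.ones((2,2)))>0
            q=P[m]
            if len(q)>20 and np.linalg.norm(np.median(q,0)-g)<110: 
                h=(q[:,2]>g[2]-70)&(q[:,2]<g[2]-22)&(np.hypot(*(q-g)[:,:2].T)<60);Q.append(q[h]);print(c,r['score'],h.sum());break
        if view and c=='side': cv2.imwrite('pics/'+view+'.png',cv2.resize(im[200:340,210:400],(760,560),interpolation=cv2.INTER_CUBIC)[:,:,::-1])
    return g,Q
E
python3 - <<'E'
from h import *
np.set_printoptions(precision=2,suppress=True)
g,Q=meterfit()
print(g,arm.get_obs()['ft_force'])
for q in Q:
    if len(q)>30: print(fitmeter(q,[g[0]-8,g[1],g[2]-26,0.0,.3],True))
if len(Q)>1:print(fitmeter(np.vstack(Q),[g[0]-8,g[1],g[2]-26,0.0,.3],True))
E
```

```text
side 0.56 266
top 0.65 55
[625.98 257.65 181.02] [ 0.13  0.09 -2.34]
{'grip': array([622.58, 256.91, 181.06]), 'tip': array([590.28, 256.82,  78.  ]), 'yaw': np.float64(0.16046263708230518), 'lean': np.float64(17.400208112116218), 'ax': array([0.3 , 0.  , 0.95]), 'rms': np.float64(1.5012634352624432)}
{'grip': array([627.72, 256.93, 185.16]), 'tip': array([594.24, 255.95,  82.48]), 'yaw': np.float64(1.670405994577431), 'lean': np.float64(18.06774910583623), 'ax': array([0.31, 0.01, 0.95]), 'rms': np.float64(0.33938296660072)}
{'grip': array([622.13, 257.28, 180.26]), 'tip': array([591.24, 256.28,  76.78]), 'yaw': np.float64(1.8667999516504536), 'lean': np.float64(16.62949643764253), 'ax': array([0.29, 0.01, 0.96]), 'rms': np.float64(1.414797107109674)}
```

Emit:
servo_tool([
  [[0,0,1,0],[0,0,1,0],[0.5,0,0,0],[1,0,0,0],[1,0,0,0],[0.5,0,0,0],[0.4,0,0,0],[0.4,0,0,0],[0,0,0,0]],
])

```text
t: 20.02
ee_pos: [588.2, 257.2, 141.3]
eef_rot: [180.0, 0.0, -179.3]
ft_force: [3.4, 0.3, -2.0]
opening: 45.9
grip_force: 30.2
```

```bash
cat > m.py <<'E'
from h import *
import sys
np.set_printoptions(precision=2,suppress=True)
g,Q=meterfit(sys.argv[1] if len(sys.argv)>1 else None)
o=arm.get_obs();print(o['t'],np.array(o['ee_pos']),np.array(o['ft_force']),np.array(o['ft_torque']))
for q in Q:
    if len(q)>30: print(fitmeter(q,[g[0]-4,g[1],g[2]-26,0.0,.15],True))
if len(Q)>1:print(fitmeter(np.vstack(Q),[g[0]-4,g[1],g[2]-26,0.0,.15],True))
E
python3 m.py
```

```text
side 0.97 242
top 0.58 66
20.225 [588.23 257.09 140.85] [ 3.41  1.48 -2.08] [ 0.09 -0.77  0.04]
{'grip': array([587.25, 255.94, 164.65]), 'tip': array([568.6 , 256.07,  58.27]), 'yaw': np.float64(-0.40817103917435776), 'lean': np.float64(9.943275761050128), 'ax': array([ 0.17, -0.  ,  0.98]), 'rms': np.float64(1.0786388311173323)}
{'grip': array([591.47, 255.52, 164.72]), 'tip': array([568.82, 255.76,  59.12]), 'yaw': np.float64(-0.6098106734449413), 'lean': np.float64(12.103472182418182), 'ax': array([ 0.21, -0.  ,  0.98]), 'rms': np.float64(0.5829947515370518)}
{'grip': array([587.88, 256.34, 164.72]), 'tip': array([568.82, 255.74,  58.42]), 'yaw': np.float64(1.8005180848501223), 'lean': np.float64(10.171222837587138), 'ax': array([0.18, 0.01, 0.98]), 'rms': np.float64(1.0464755902393865)}
```

The pivot works with only 3.4 N. Continuing.

Emit:
servo_tool([
  [[0.4,0,0,0],[0.4,0,0,0],[0.4,0,0,0],[0.4,0,0,0],[0.2,0,0,0],[0,0,0,0]],
])

```text
t: 20.98
ee_pos: [569.8, 256.9, 141.0]
eef_rot: [180.0, -0.0, -179.3]
ft_force: [3.3, 0.2, -0.6]
opening: 45.6
grip_force: 30.4
```

```bash
python3 m.py up1
```

```text
side 0.82 226
top 0.57 35
21.175 [569.87 256.85 140.73] [ 3.21  0.4  -2.06] [-0.   -0.73 -0.  ]
{'grip': array([571.44, 255.79, 166.71]), 'tip': array([572.06, 255.78,  58.71]), 'yaw': np.float64(-1.0917446143333733), 'lean': np.float64(-0.32827228122053925), 'ax': array([-0.01,  0.  ,  1.  ]), 'rms': np.float64(0.9594171031273293)}
{'grip': array([578.93, 252.65, 157.64]), 'tip': array([579.2 , 249.45,  49.69]), 'yaw': np.float64(-85.14393585778785), 'lean': np.float64(-361.70628698710067), 'ax': array([-0.  ,  0.03,  1.  ]), 'rms': np.float64(0.4196424575660913)}
{'grip': array([571.47, 255.89, 166.25]), 'tip': array([572.84, 255.89,  58.26]), 'yaw': np.float64(-2.5069995570798348e-05), 'lean': np.float64(-0.7302426176988408), 'ax': array([-0.01,  0.  ,  1.  ]), 'rms': np.float64(1.0161510827604197)}
```

View pics/up1.png

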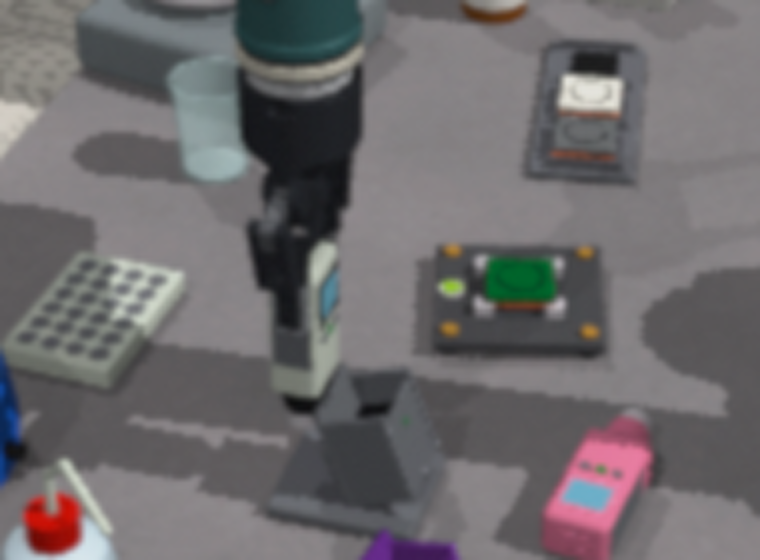

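The meter now stands upright behind the dock, at about (305,340) in the crop. I'll back off, firm up the grip and lift.

Emit:
servo_tool([
  [[-0.5,0,0,0],[-1,0,0,0],[0,0,-1,0],[0,0,-2,0],[0,0,-2,0],[0,0,-2,0],[0,0,-1,0],[0,0,0,0],[0,0,0,0]],
], grip_force=45)

```text
t: 22.3
ee_pos: [584.5, 256.8, 220.0]
eef_rot: [-180.0, -0.1, -179.3]
ft_force: [0.0, 0.8, -2.7]
opening: 45.3
grip_force: 50.4
```

```bash
python3 m.py; python3 -c "
from h import *
goto([486.8,28.4,150],90.7)"
```

```text
side 0.77 248
22.5 [584.54 256.82 219.74] [ 0.2  -0.05 -3.16] [ 0.04 -0.04  0.  ]
{'grip': array([585.87, 256.15, 245.75]), 'tip': array([586.3 , 256.15, 137.75]), 'yaw': np.float64(-0.12482327688693075), 'lean': np.float64(-0.22593027646389996), 'ax': array([-0.,  0.,  1.]), 'rms': np.float64(1.0903004835420387)}
t 22.5 pos [584.5 256.8 219.7] rot [-1.7996e+02 -1.0000e-01 -1.7929e+02] j6 -69.2 F [ 0.2 -0.1 -3.2] open 45.3 grip 50.4
turn 0.01 shift before turn(cm) [ 10.04 -22.71   7.01] after turn [ 10.04 -22.72   7.01]
```

Emit:
servo_tool([
  [[0.6,-1.4,0,0],[1.1,-2.5,0,0],[1.3,-3,0,0],[1.3,-3,0,0],[1.3,-3,0,0],[1.3,-3,0,0],[1.3,-3,0,0],[1.1,-2.4,0,0],[0.74,-1.4,0,0],[0,0,1.5,0],[0,0,2.5,0],[0,0,2.5,0],[0,0,1.5,0],[0,0,0.7,0],[0,0,0,0],[0,0,0,0]],
])

```text
t: 24.5
ee_pos: [488.4, 28.9, 134.8]
eef_rot: [180.0, 0.1, -179.3]
ft_force: [0.1, -0.6, -2.3]
opening: 45.9
grip_force: 50.4
```

```bash
python3 - <<'E'
from h import *
np.set_printoptions(precision=2,suppress=True)
g,Q=meterfit('press0')
o=arm.get_obs();print(o['t'],np.array(o['ee_pos']),np.array(o['ft_force']))
for q in Q:
    if len(q)>30: print(fitmeter(q,[g[0]+1,g[1],g[2]-26,0.0,0],True))
for c in('side','top'):
    for l in('meter_tip','green_tile_mid'):
        for r in arm.tip_of(l,c)[:2]: print(c,l,round(r['score'],2),np.round(r['xy'],1),onplane(c,r['xy'],o['ee_pos'][2]-82 if l=='meter_tip' else 25))
E
```

```text
side 0.55 177
24.7 [488.08  28.79 134.68] [-0.12  0.32 -2.83]
{'grip': array([489.78,  28.17, 109.48]), 'tip': array([491.76,  27.98,   1.5 ]), 'yaw': np.float64(-5.604679973411662), 'lean': np.float64(-1.0590633639403009), 'ax': array([-0.02,  0.  ,  1.  ]), 'rms': np.float64(1.637233588764179)}
side meter_tip 0.51 [339.1 264.8] [487.47  38.11  52.68]
side meter_tip 0.49 [366.6 304.8] [370.71 193.47  52.68]
side green_tile_mid 0.63 [338.1 273.3] [488.6   42.18  25.  ]
top green_tile_mid 0.44 [307.4 276.3] [480.15  28.    25.  ]
```

View pics/press0.png

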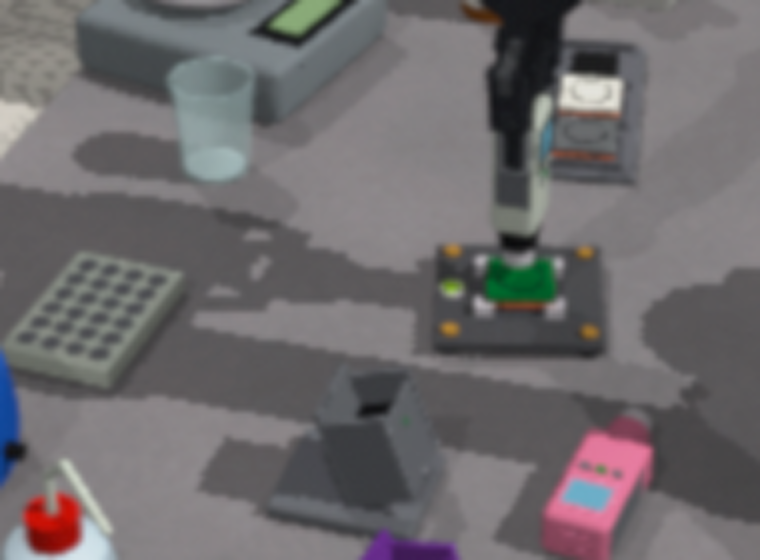

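The nose at (517,258) is just above the tile's centre (520,280) and about 2 mm too far in +x. I'll correct that and lower.

Emit:
servo_tool([
  [[0.15,0,0.5,0],[0,0,0.5,0],[0,0,0.5,0],[0,0,0.3,0],[0,0,0.2,0],[0,0,0,0]],
])

```text
t: 25.65
ee_pos: [485.8, 28.8, 114.0]
eef_rot: [-180.0, -0.0, -179.3]
ft_force: [-1.9, 0.3, -0.3]
opening: 45.1
grip_force: 50.6
```

Emit:
servo_tool([
  [[0,0,0.1,0],[0,0,0.1,0],[0,0,0.1,0],[0,0,0,0],[0,0,0,0],[0,0,0,0]],
])

```text
t: 26.4
ee_pos: [486.0, 28.8, 110.9]
eef_rot: [180.0, 0.0, -179.3]
ft_force: [-3.3, -0.2, 2.5]
opening: 45.7
grip_force: 51.1
```

Emit:
servo_tool([
  [[0,0,-0.3,0],[0,0,-0.4,0],[0,0,-0.5,0],[0,0,0,0],[0,0,0,0],[0,0,0,0]],
])

```text
t: 27.15
ee_pos: [485.8, 28.8, 122.6]
eef_rot: [180.0, -0.0, -179.3]
ft_force: [0.9, -0.1, -3.1]
opening: 45.2
grip_force: 50.5
```

```bash
python3 - <<'E'
from h import *
np.set_printoptions(precision=2,suppress=True)
o=arm.get_obs();T=np.array(o['ee_pos']);print(o['t'],T,np.array(o['ft_force']),np.array(o['ft_torque']))
Q=[]
for c in('side','top'):
    im,d=shot(c);P=cloud(c,d);h=cv2.cvtColor(im,cv2.COLOR_RGB2HSV)
    k=(abs(P[...,0]-T[0])<35)&(abs(P[...,1]-T[1])<40)&(d>0)
    q=P[k&(P[...,2]>T[2]-40)&(P[...,2]<T[2]-6)];print(c,len(q))
    if len(q)>30: Q.append(q);print(fitmeter(q,[T[0]+1,T[1],T[2]-4,0.0,0],True))
    m=k&(h[...,0]>45)&(h[...,0]<85)&(h[...,1]>110)&(P[...,2]<40)
    q=np.array([onplane(c,(u,v),30) for v,u in np.argwhere(m)])
    if len(q): print(' tile',len(q),cv2.minAreaRect(q[:,:2].astype(np.float32)))
    # nose/barrel columns
    b=k&(P[...,2]>34)&(P[...,2]<T[2]-52);print(' nose',b.sum(),P[b].mean(0),P[b].min(0),P[b].max(0))
    if c=='side': cv2.imwrite('pics/press1.png',cv2.resize(im[230:300,300:380],(800,600)[:2],interpolation=cv2.INTER_CUBIC)[:,:,::-1])
E
```

```text
27.15 [485.81  28.79 122.58] [ 0.94 -0.14 -3.09] [0.01 0.   0.03]
side 129
{'grip': array([487.14,  28.2 , 159.32]), 'tip': array([487.79,  28.16,  51.32]), 'yaw': np.float64(-3.5780766969251543), 'lean': np.float64(-0.34288583763184555), 'ax': array([-0.01,  0.  ,  1.  ]), 'rms': np.float64(1.2943497957495715)}
 tile 116 ((488.3968200683594, 29.148746490478516), (50.226585388183594, 45.60388946533203), 17.609006881713867)
 nose 86 [484.08  39.19  48.71] [457.25  13.07  34.04] [501.08  58.76  70.19]
top 7
 tile 80 ((471.2471923828125, 23.963098526000977), (15.43344783782959, 48.11407470703125), 14.813697814941406)
 nose 12 [472.36  18.75  35.48] [464.2    2.4   34.22] [486.66  36.66  37.2 ]
```

View pics/press1.png

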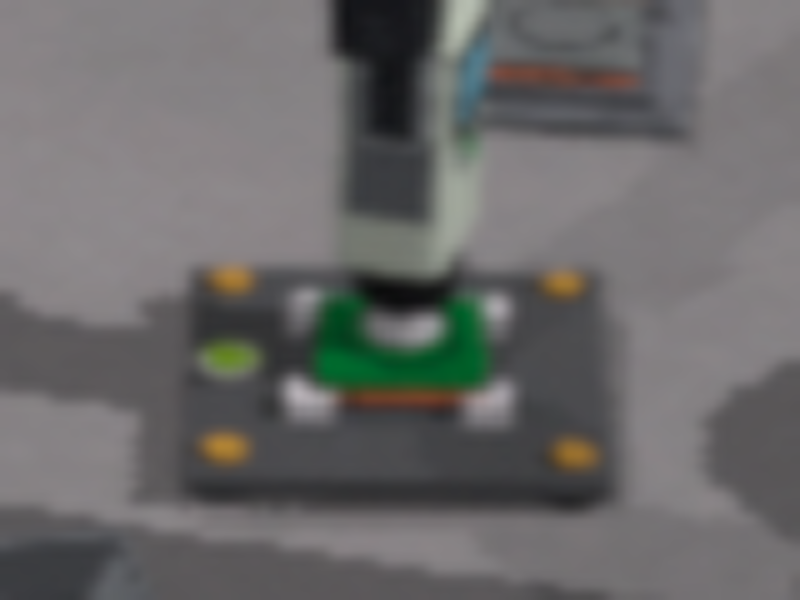

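The nose is centred on the tile: column 403 against 402 in the crop. The tile hasn't moved. I'll go down again in smaller steps.

Emit:
servo_tool([
  [[-0.05,0,0.2,0],[0,0,0.2,0],[0,0,0.1,0],[0,0,0,0],[0,0,0,0],[0,0,0,0]],
])

```text
t: 28.0
ee_pos: [486.5, 28.8, 118.0]
eef_rot: [-180.0, 0.0, -179.3]
ft_force: [-0.5, 1.0, -1.0]
opening: 45.4
grip_force: 50.5
```

Emit:
servo_tool([
  [[0,0,0.1,0],[0,0,0.1,0],[0,0,0,0],[0,0,0,0],[0,0,0,0]],
])

```text
t: 28.62
ee_pos: [486.5, 28.8, 115.9]
eef_rot: [-180.0, 0.0, -179.3]
ft_force: [0.2, 0.8, -0.5]
opening: 45.1
grip_force: 50.5
```

Emit:
servo_tool([
  [[0,0,0.1,0],[0,0,0,0],[0,0,0,0],[0,0,0,0]],
])

```text
t: 29.12
ee_pos: [486.6, 28.8, 114.9]
eef_rot: [180.0, 0.0, -179.3]
ft_force: [-0.5, 0.4, 0.3]
opening: 45.5
grip_force: 50.5
```

Emit:
servo_tool([
  [[0,0,0.1,0],[0,0,0,0],[0,0,0,0],[0,0,0,0]],
])

```text
t: 29.62
ee_pos: [486.5, 28.8, 113.9]
eef_rot: [-180.0, 0.0, -179.3]
ft_force: [-0.7, 0.0, 1.3]
opening: 45.5
grip_force: 50.6
```

Emit:
servo_tool([
  [[0,0,-0.05,0],[0,0,0,0],[0,0,0,0],[0,0,0,0],[0,0,0,0],[0,0,0,0],[0,0,0,0],[0,0,0,0],[0,0,0,0],[0,0,0,0],[0,0,0,0],[0,0,0,0]],
])

```text
t: 31.12
ee_pos: [486.5, 28.8, 114.4]
eef_rot: [180.0, 0.0, -179.3]
ft_force: [0.3, 0.4, -0.2]
opening: 45.6
grip_force: 50.6
```

```bash
python3 - <<'E'
from h import *
np.set_printoptions(precision=2,suppress=True)
F=[]
for i in range(8):
    im,d=shot('side');o=arm.get_obs();F.append(o['ft_force'])
T=np.array(o['ee_pos']);print(o['t'],T,np.mean(F,0),o['grip_force'])
P=cloud('side',d);k=(abs(P[...,0]-T[0])<35)&(abs(P[...,1]-T[1])<40)&(d>0)
q=P[k&(P[...,2]>T[2]-40)&(P[...,2]<T[2]-6)];f=fitmeter(q,[T[0]+1,T[1],T[2]-4,0.0,0],True);print(f)
E
```

```text
31.525 [486.53  28.79 114.41] [-0.44 -0.2   0.37] 50.593639612197876
{'grip': array([488.28,  28.77,  84.27]), 'tip': array([489.37,  28.76, -23.73]), 'yaw': np.float64(-0.9166187463394398), 'lean': np.float64(-0.578366587340366), 'ax': array([-0.01,  0.  ,  1.  ]), 'rms': np.float64(1.2371363621791218)}
```

The contact force averages about 3.1 N, so the nose is roughly half-way in. The meter is upright, centred and still, so I'm handing in.

```bash
python3 -c "
from station import arm
print(arm.sign_off())"
```

```text
the job is handed in; nothing more can be done
None
```

I handed the job in with the green tile seated in the stand and the meter held upright on its ring, pressing with about 3.1 N (nose roughly half-way in); the sign-off returned no verdict.

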